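# Tap down the jammed peg rail of the glass rack

## Robot

A 7-joint arm with a two-finger parallel gripper is mounted at the origin on the work surface. World frame = base frame: x ahead of the robot, y to its left, z up, the work surface at z = 0. Lengths are in m, angles in rad, forces in N, time in s.
With the tool pointing down it reaches from about 0.425 to 1.025 m from the base axis. Payload 9.4 kg.
Tool frame: the origin (TCP) lies between the finger pads, 19 mm behind the fingertips; this is the grasp point; z points along the fingers, y is the line along which they close (so a half turn about z gives the same grasp; the last joint's range is limited). The gripper opens to 93 mm and grips with 3 to 60 N. Pads are 15 mm wide; open, the fingers measure 128 mm over their backs; the gripper's body (75 mm by 188 mm) begins 65 mm behind the grasp point.
Start: joints at [1.049, 0.599, -0.003, 1.599, 0.002, 0.943, -0.08], TCP at [0.312, -0.654, 0.237] pointing down, gripper open.
Joint ranges: [-2.57, 2.57], [-0.35, 1.97], [-1.29, 1.29], [0.11, 2.56], [-1.05, 4.19], [0.11, 1.86], [-2.63, 2.63]. Speed limits (rad/s): [2.22, 2.22, 3.01, 3.01, 3.14, 3.14, 3.14].

## Interface

Orientations are given as a unit quaternion [w, x, y, z].
In Python, from bench import arm gives the robot as it stands. The module is installed in compiled form; this text tells all that it offers.
- The arm moves only by the tool drive_tool, never from a script. Its argument "targets" is a list of rows, each a list of 4 numbers: the shift along the tool's x, y, z in mm, then the turn about the tool's z in units of 6 degrees (1.0 is 6 degrees). A call has 1 to 8 rows; each row is the pose to reach, as a shift and turn from the pose commanded when the call began, along the tool's axes at that moment; what a row does not reach only later rows make up. A row lasts 1/8 s, in which the tool goes at most 62.5 mm and 10.7 degrees, less where a joint would pass 70% of its speed; a pose out of reach is approached as far as the arm can. A call with a gripper value outside its range is refused whole. "hand" is the closure, from 0 (fully open) to 1 (shut), set as the call begins (left out, the last holds). The fingers move at their own pace and stop on an object; "grip_force" is the grip in N (left out, the last holds). Time passes only in rows, so rows that repeat a pose let the fingers close. It gives the time, the measured TCP pose, the force, the opening and the grip force at its end, in the units of the state.
- arm.get_state(): the state, without advancing time (a new reading comes with each control period).
- arm.read_camera(name): name is "scene" or "top" or "wrist"; returns a dict with "frame" (384x512x3 uint8, red, green, blue), "depth" (384x512 float32, m along the optical axis (not along the pixel's ray), 0 where there is no reading), "intrinsics" (3x3 intrinsics, pixels), "pose" (4x4, takes a point from camera to world coordinates). Camera axes: x right, y up, looking along -z (the intrinsics and any distortion apply to the point x, -y, -z); pixel columns grow to the right and rows downward; lengths in m; the calibration is good to about 2 mm. A picture is of the moment at which its call begins.
- arm.sign_off(): hands the job in; it is judged then, once.
The state is a dict: "time": time; "joint_positions": joint angles; "joint_vel": joint speeds; "joint_efforts": joint torques, N m; "position": TCP position; "orientation": TCP orientation; "contact_force": force on the tool from outside, world axes, zero at the start; "torque": the same for the moment, N m; "opening": opening from 0.0 (shut) to 1.0 (fully open); "gripper_force": force on a finger pad.
Only numpy, scipy, OpenCV 4.12 (cv2) and the standard library are available. Lean on these libraries where they do the work, as an engineer would, in place of code of your own. Each camera call takes 0.05 s, during which the arm holds its last target. There are 200 camera calls.

## Task

The peg rail of the small wooden glass rack has jammed part-way up its two posts. Take the little wooden mallet from the white tray and loosen the rail with light taps straight down on its two end pads in turn, changing sides whenever one stands firm, until both ends sit fully home on the collars. Then stand the mallet upright back in the tray and let go; strike with the mallet only, never hard, never touch the rail with the gripper, and leave the other things where they are.

Things in the scene. Friction and masses are not known exactly. Their poses are not given: they have to be found in the camera images.
- rack: Fixed wooden glass rack: base plate 75 x 200 x 16 mm; two upright steel posts 12 mm thick at its y = +65 and -65 mm, tops 120 mm high, each with a wooden collar up to 59 mm. A light wooden peg rail along its y rides on the posts. Origin: centre of the base's underside, let 0 to 7 mm into the tiles (varies: measure or feel it); z up, y along the rail. Place and yaw vary.
- pad_left (a point): Centre of the top face of the round rubber striking pad (28 mm across, 8 mm proud of the rail, gives 1 mm per 6 N) on the rail end at the rack's +y, 105 mm from the rack's centre, 40 mm outside the post. Its height over the rack's origin is 90 mm when that end is fully home, about 16 to 25 mm more at the start. Once home, an end stands firm.
- pad_right (a point): The same pad at the rack's -y end. A push straight down on a pad moves that end at about 9 to 11 N (the other bushing stays put); bound or home it stands firm. Over 20 N between mallet and rail counts as a hard blow: end each tap on a felt 12 to 13 N, moving at 10 to 20 mm/s; an arm run on down past a firm pad soon goes over.
- mallet: Small turned wooden mallet, about 140 g, standing upright on its flat striking face in the tray: cylindrical dark head 36 mm across and 48 mm tall, then a round light handle 20 mm thick up to 150 mm. Origin: centre of the striking face (underside); z along the handle. Grip the handle with about 45 N, the TCP 112 mm above the origin.
- tray: Fixed square white melamine tray, 240 x 240 mm, rim 18 mm high and 5 mm thick, floor 5 mm thick; lies on the work surface, left or right of the rack. Origin: centre of its underside. The mallet, an upturned glass and the tongs are in it.
- upturned_glass: Bystander: glass upside down in the tray, 64 mm across at the bottom, 85 mm tall; origin centre of its underside.
- tongs: Bystander: small steel tongs lying in the tray, about 100 mm long along their y, 12 mm wide and tall; origin under their middle.
- teapot: Bystander: stainless teapot on a terracotta tile, body 110 mm across, 113 mm tall; origin centre of its underside.
- lidded_bowl: Bystander: white ceramic bowl with its lid on, 108 mm across, 82 mm tall, on the same tile; origin centre of its underside.
- tea_glass: Bystander: upright tea glass, 62 mm across, 80 mm tall, behind the rack; origin centre of its underside.
- sugar_jar: Bystander: amber glass jar with steel cap, 68 mm across, 85 mm tall, behind the rack; origin centre of its underside.
- rail: The jammed peg rail, 34 mm wide, 246 mm long, 20 mm thick; origin on its underside at the +y post. Its two bushings each stick with 12 N friction and stay where left. It binds when one bushing is 5 mm lower than the other (8 mm from pad to pad): that end, like the middle, then stands firm up to about 24 N, until the other end is tapped down.
There are look-alikes about, which are no part of the job. There is more than one size of the mallet; the one meant has the size given above.

How it is judged:
On the way, in this order (a step that is already met when the one before it is completed fails the run):
1. the mallet has been lifted clear of the tray (z of mallet in the frame of tray above 0.04 m), for 0.1 s.
2. both ends of the rail are fully home on the collars (z of each of pad_left, pad_right in the frame of rack below 0.092 m), for 0.2 s.
At the end, for the whole second after the job is handed in: Both pads are within 2 mm of their home height (90 mm over the rack's origin), and the mallet stands upright (within 0.1 rad) and still on its striking face on the tray's floor, its centre within 100 mm of the tray's centre along both of the tray's axes, released (all of step 2 and x of mallet in the frame of tray between -0.1 and 0.1 m and y of mallet in the frame of tray between -0.1 and 0.1 m and z of mallet in the frame of tray below 0.01 m and angle between mallet's own z axis and vertical below 0.1 rad and linear speed of mallet below 0.02 m/s); the robot touches nothing.
It fails at once if the rail was struck or pressed hard (over 20 N) (contact force between mallet and rail above 20 N).
It fails at once if the gripper or arm touched the rail (contact force between any of the fingers, the arm and rail above 0.5 N).
It fails at once if a bystander was moved more than 20 mm (distance of any of upturned_glass, tongs, teapot, lidded_bowl, tea_glass, sugar_jar from where it was at the start of the episode above 0.02 m).
It fails at once if a standing bystander was tipped (angle between any of upturned_glass, teapot, lidded_bowl, tea_glass, sugar_jar's own z axis and vertical above 0.25 rad).
It also fails if it takes over 69 s, if anything falls off the work surface, if the arm or the gripper's body presses on something with over 40 N, if the wrist force passes 120 N, or if a joint passes its speed limit or range.

## Working session

There is one attempt and no reset: what is moved stays moved. The work goes in short steps, Python scripts to look and compute and a tool call to move; the robot and the scene stay as the last step left them, time stands still between calls to the robot, and variables do not carry over. Pictures are saved under pics/ and viewed, at most 10 in all, crops included, and the job is handed in when it is done.

Besides the shell and the picture viewer there is one more tool, called after ">>>" as name(argument=value, ...) on one line, values as JSON. drive_tool: Moves the arm, as the interface text tells. Its arguments: {"type":"object","properties":{"targets":{"type":"array","items":{"type":"array","items":{"type":"number"}}},"hand":{"type":"number"},"grip_force":{"type":"number"}},"required":["targets"]}

```bash
mkdir -p pics && cat > h.py <<'E'
import numpy as np, cv2
from bench import arm
def grab(n):
    c=arm.read_camera(n); np.savez(f'pics/{n}.npz',**c); return c
def cloud(c):
    d=c['depth']; K=c['intrinsics']; v,u=np.indices(d.shape)
    p=np.stack([(u-K[0,2])/K[0,0]*d,-(v-K[1,2])/K[1,1]*d,-d,np.ones_like(d)],-1)
    w=(p@np.asarray(c['pose']).T)[...,:3]; w[d==0]=np.nan; return w
E
python3 - <<'E'
from h import *
ims=[]
for n in ['scene','top']:
    c=grab(n); ims.append(c['frame'][:,:,::-1]); print(n,np.round(c['pose'],3).tolist(),c['intrinsics'].tolist())
for n,i in zip('ab',ims): cv2.imwrite(f'pics/{n}.png',cv2.resize(i,(768,576)))
print(arm.get_state())
E
```

```text
scene [[-0.325, -0.578, 0.749, 1.415], [0.946, -0.184, 0.268, 0.299], [-0.017, 0.795, 0.606, 0.791], [0.0, 0.0, 0.0, 1.0]] [[405.110681041278, 0.0, 254.50598224379374], [0.0, 405.110681041278, 193.97007071748388], [0.0, 0.0, 1.0]]
top [[0.001, 0.984, -0.18, 0.384], [-1.0, 0.0, -0.003, -0.019], [-0.003, 0.18, 0.984, 1.022], [0.0, 0.0, 0.0, 1.0]] [[358.7809092567119, 0.0, 255.66425327241632], [0.0, 358.7809092567119, 189.9706598155855], [0.0, 0.0, 1.0]]
{'time': 0.1, 'joint_positions': array([ 1.04931247,  0.60004856, -0.00253519,  1.60004197,  0.0018165 ,
        0.94290276, -0.0797726 ]), 'joint_vel': array([-1.91107929e-03, -3.07273155e-03, -9.46294246e-05, -8.36324968e-04,
       -7.20598834e-04, -1.45532141e-03, -9.26134033e-04]), 'joint_efforts': array([ 7.70548708e-03, -7.66549444e+01,  1.50263429e+00, -2.52937603e+01,
       -5.23556897e-02,  1.35516969e-02,  3.24643941e-05]), 'position': array([ 0.3117459 , -0.65410052,  0.23664677]), 'orientation': array([-6.62008750e-04,  9.75362633e-01,  2.20606540e-01, -2.25747368e-04]), 'contact_force': array([-0.08871662,  0.69982428, -0.5312695 ]), 'torque': array([ 0.03580779,  0.03254072, -0.01949354]), 'gripper_force': 0.0, 'opening': 0.9986180256244981}
```

View pics/a.png

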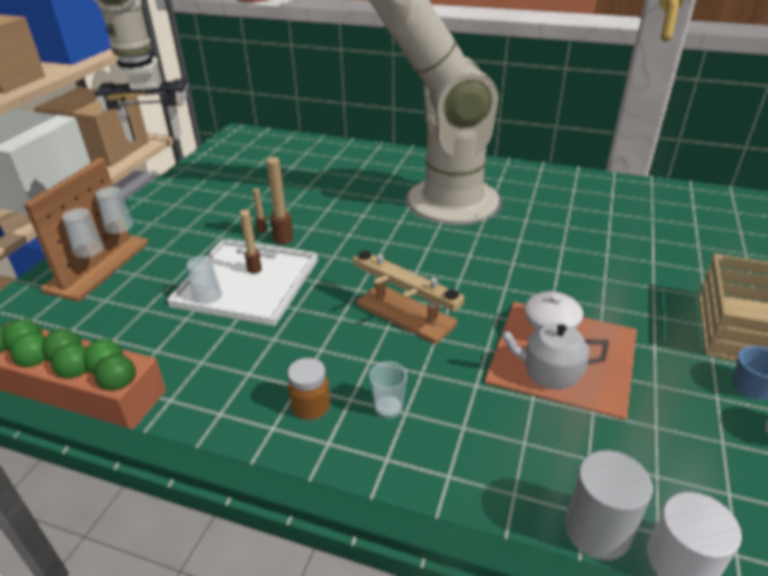

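View pics/b.png

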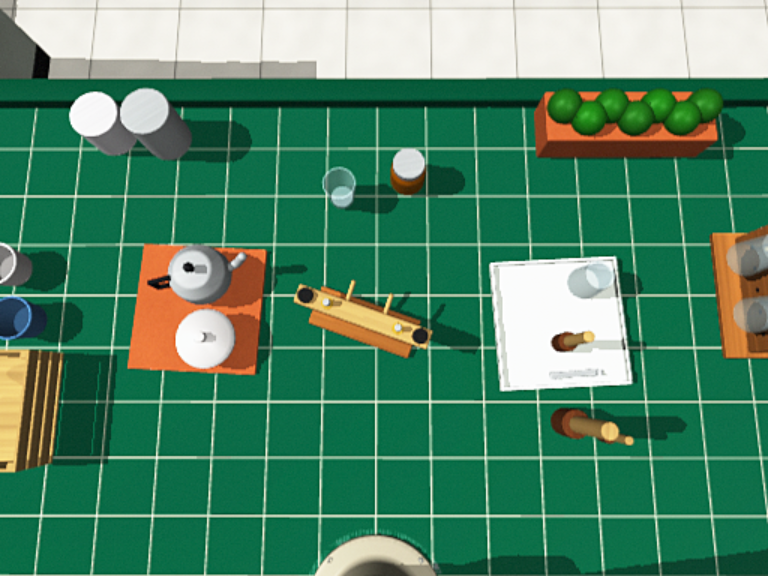

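The top picture shows three mallets: one in the tray (head ~568,342, handle top ~588,337), a big one outside the tray (top ~611,432) and a thin one behind it (top ~628,440). The one in the tray fits the description, so I'll confirm it by height and a crop. The rail pads are at about (305,295) and (420,336), with the tray centred at about (561,323).

```bash
python3 - <<'E'
from h import *
c=dict(np.load('pics/top.npz')); w=cloud(c)
def at(u,v,r=1):
    u,v=int(round(u/1.5)),int(round(v/1.5)); return np.round(np.nanmedian(w[v-r:v+r+1,u-r:u+r+1].reshape(-1,3),0),4)
for n,u,v in [('malletTop',588,337),('bigTop',611,432),('thinTop',628,440),('padA',305,295),('padB',420,336),('t1',493,266),('t2',616,260),('t3',630,382),('t4',503,387),('floor',520,300),('table',450,400),('glass',600,270),('tongs',577,374),('base?',330,325)]: print(n,at(u,v))
# pads: dark pixels in rail height
f=c['frame'].astype(int).sum(-1); z=w[...,2]
reg=np.zeros(z.shape,bool); reg[180:245,190:295]=1
m=(reg&(f<150)&(z>.08)&(z<.14)).astype(np.uint8)
n,l,s,ce=cv2.connectedComponentsWithStats(m)
for i in range(1,n):
    if s[i,4]>20:
        p=w[l==i]; print('dark',s[i,4],ce[i]*1.5,np.round(np.median(p,0),4),np.round((p[:,:2].min(0)+p[:,:2].max(0))/2,4), np.round(np.percentile(p[:,2],[5,95]),4))
# mallet handle top
reg[:]=0; reg[215:240,365:405]=1
m=reg&(z>.12); p=w[m]; print('handle',m.sum(),p.min(0),p.max(0),np.median(p,0))
m=reg&(z>.15); p=w[m]; print('top',m.sum(),p.mean(0),p.min(0),p.max(0))
m=reg&(z>.035)&(z<.06); p=w[m]; print('head',m.sum(),p.mean(0),p.min(0),p.max(0))
# steel post tops? wood rail top plane
t=cv2.resize(c['frame'][165:310,185:430,::-1],None,fx=3.2,fy=3.2,interpolation=cv2.INTER_CUBIC); cv2.imwrite('pics/crop1.png',t)
s=dict(np.load('pics/scene.npz')); cv2.imwrite('pics/crop2.png',cv2.resize(s['frame'][90:240,110:320,::-1],None,fx=3.8,fy=3.8,interpolation=cv2.INTER_CUBIC))
E
```

```text
malletTop [ 0.4557 -0.3441  0.1561]
bigTop [ 0.3139 -0.3474  0.2106]
thinTop [ 0.2936 -0.4147  0.1122]
padA [0.5322 0.1201 0.1062]
padB [ 0.4623 -0.0779  0.1069]
t1 [ 0.6069 -0.2279  0.0125]
t2 [ 0.6187 -0.4688  0.0014]
t3 [ 0.3851 -0.4753  0.0005]
t4 [ 0.3768 -0.2334  0.0175]
floor [ 0.5397 -0.2766  0.0071]
table [ 0.352  -0.1392  0.0009]
glass [ 0.5801 -0.3978  0.0911]
tongs [ 0.4014 -0.3742  0.0128]
base? [0.4899 0.0846 0.0146]
dark 78 [304.98076923 294.69230769] [0.5344 0.1201 0.1061] [0.5337 0.119 ] [0.1024 0.1085]
dark 78 [419.86538462 335.23076923] [ 0.4637 -0.0779  0.1075] [ 0.465  -0.0769] [0.1046 0.1095]
handle 91 [ 0.45033732 -0.35558117  0.1202235 ] [ 0.4685976  -0.33548365  0.15799576] [ 0.45859794 -0.34088796  0.15342068]
top 56 [ 0.45956655 -0.34497097  0.1548401 ] [ 0.45097969 -0.35558117  0.15019789] [ 0.46815343 -0.33569196  0.15799576]
head 104 [ 0.45845642 -0.33880583  0.05073078] [ 0.44287127 -0.3580174   0.03500213] [ 0.47806306 -0.32774342  0.05992864]
```

View pics/crop1.png

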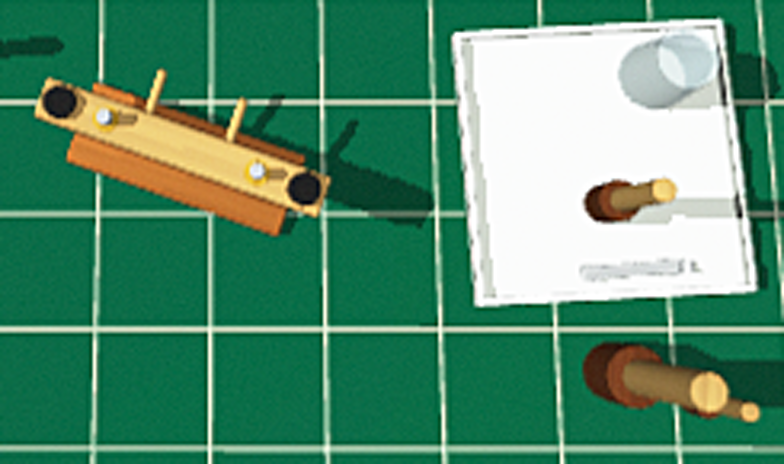

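View pics/crop2.png

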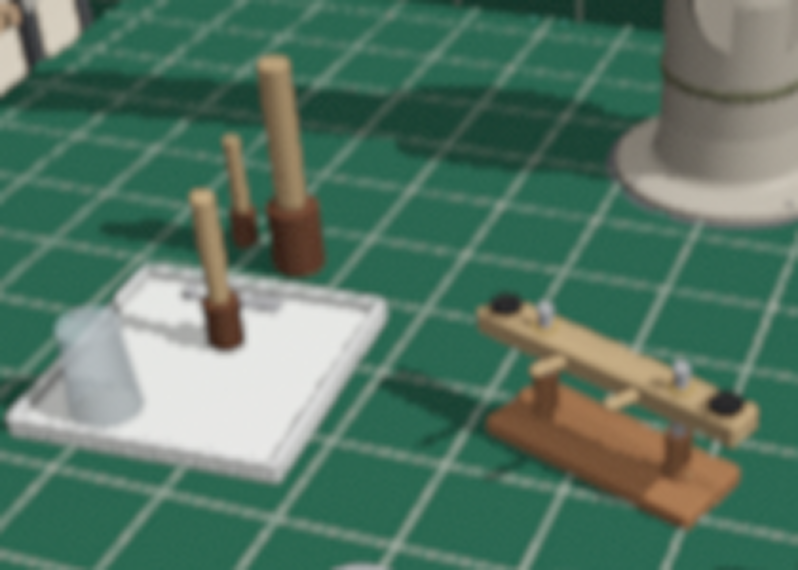

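Candidates (top view): tray mallet (588,337) with its top at z=0.156 m, which is 150 mm above the tray floor, and a head about 36 mm across. The big one (611,432) is 0.21 m tall and the thin one (628,440) is 0.11 m tall. The crops confirm that the tray mallet is the one meant, at about (0.4595,-0.345). The pads are at A (0.534,0.119) and B (0.4645,-0.0775), 209 mm apart, which matches the given 210 mm.

>>> drive_tool(targets=[[0,0,-50,0.5],[30,-24,-60,1.2],[80,-65,-60,2],[130,-105,-60,2.8],[180,-146,-60,3.6],[225,-182,-60,4.25],[255,-206,-60,4.25],[266,-215,-60,4.25]], hand=0)

```text
time: 1.1
position: [0.4607, -0.3434, 0.2973]
orientation: [-0.0, 1.0, 0.002, -0.0]
contact_force: [-0.1, -0.5, 0.0]
opening: 1.001
gripper_force: 0.0
```

```bash
python3 - <<'E'
from h import *
s=arm.get_state(); print(s['time'],s['position'],s['orientation'],s['contact_force'],s['joint_positions'])
c=grab('wrist'); w=cloud(c); z=w[...,2]
cv2.imwrite('pics/w1.png',cv2.resize(c['frame'][:,:,::-1],(640,480)))
m=(z>.14)&(z<.165)&(np.hypot(w[...,0]-.4595,w[...,1]+.345)<.03); p=w[m]
print(m.sum(),p.mean(0) if m.any() else 0, p.min(0),p.max(0))
E
```

```text
1.1 [ 0.46069467 -0.3434008   0.29727027] [-3.90728799e-04  9.99998339e-01  1.77862282e-03 -7.52732741e-05] [-0.0813815  -0.51755354  0.03846767] [ 0.49177337  0.35313055  0.06848895  1.88518936 -0.03084611  0.90480643
 -0.99211628]
319 [ 0.45922591 -0.34501182  0.15269141] [ 0.44864084 -0.35465153  0.1406355 ] [ 0.46754128 -0.33500288  0.15564741]
```

View pics/w1.png

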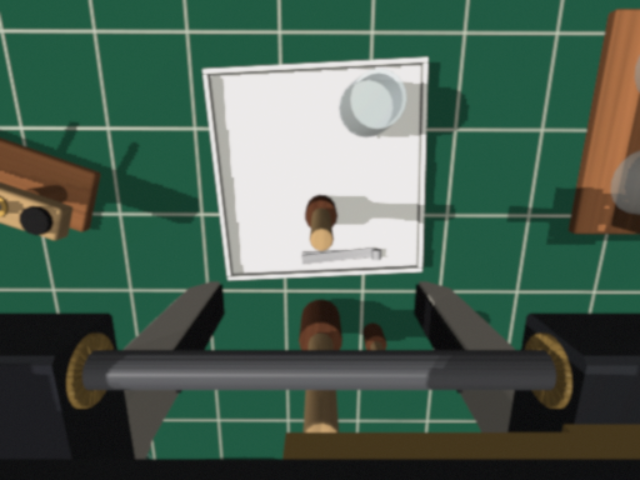

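The wrist view shows the mallet at (320,212)-(320,238) upright between the finger lines, clear of the tongs and glass. It measures (0.459,-0.345). I'll go down 180 mm and grip.

>>> drive_tool(targets=[[-1.5,1.5,40,0],[-1.5,1.5,85,0],[-1.5,1.5,130,0],[-1.5,1.5,160,0],[-1.5,1.5,175,0],[-1.5,1.5,180,0],[-1.5,1.5,180,0],[-1.5,1.5,180,0]])

```text
time: 2.15
position: [0.4585, -0.3479, 0.1185]
orientation: [0.001, 1.0, -0.0, 0.001]
contact_force: [-0.3, 0.5, -0.1]
opening: 1.001
gripper_force: 0.0
```

>>> drive_tool(targets=[[0,0,0,0],[0,0,0,0],[0,0,0,0],[0,0,0,0],[0,0,0,0],[0,0,0,0],[0,0,0,0],[0,0,0,0]], hand=1, grip_force=45)

```text
time: 3.15
position: [0.458, -0.3474, 0.1174]
orientation: [-0.0, 1.0, -0.0, -0.0]
contact_force: [0.6, -0.8, -1.5]
opening: 0.211
gripper_force: 45.0
```

>>> drive_tool(targets=[[0,0,-20,0],[0,0,-60,0],[0,0,-105,0],[0,0,-145,0],[0,-15,-165,0],[2,-55,-170,0],[3,-100,-170,0],[4,-150,-170,0]])

```text
time: 4.15
position: [0.4613, -0.1951, 0.2866]
orientation: [-0.0, 1.0, -0.0, -0.001]
contact_force: [0.9, 0.6, -0.4]
opening: 0.208
gripper_force: 45.0
```

>>> drive_tool(targets=[[1,-45,0,0],[2,-80,20,0],[2,-105,35,0],[2,-118,45,0],[2,-120,50,0],[2,-120,50,0],[2,-120,50,0],[2,-120,50,0]])

```text
time: 5.15
position: [0.4643, -0.0781, 0.2377]
orientation: [0.0, 1.0, -0.001, 0.0]
contact_force: [0.1, -0.2, -2.0]
opening: 0.208
gripper_force: 45.0
```

```bash
python3 - <<'E'
from h import *
s=arm.get_state(); print(s['time'],s['position'],s['orientation'],s['contact_force'])
c=grab('wrist'); w=cloud(c); z=w[...,2]; f=c['frame'].astype(int).sum(-1)
t=cv2.resize(c['frame'][:,:,::-1],(640,480)); cv2.imwrite('pics/w2.png',t)
c=grab('top'); w=cloud(c); z=w[...,2]; f=c['frame'].astype(int).sum(-1)
for nm,q in [('A',(.534,.1195)),('B',(.4645,-.0775))]:
    m=(np.hypot(w[...,0]-q[0],w[...,1]-q[1])<.02)&(f<150)&(z>.08)&(z<.13); p=w[m]
    if m.any(): print(nm,m.sum(),p.mean(0),np.median(p[:,2]))
E
```

```text
5.15 [ 0.46428374 -0.07810095  0.23774447] [ 1.00338731e-04  9.99999676e-01 -7.18683522e-04  3.47377732e-04] [ 0.14982724 -0.24064627 -2.00610611]
A 76 [0.53353904 0.11931454 0.10596236] 0.10570660149047556
```

View pics/w2.png

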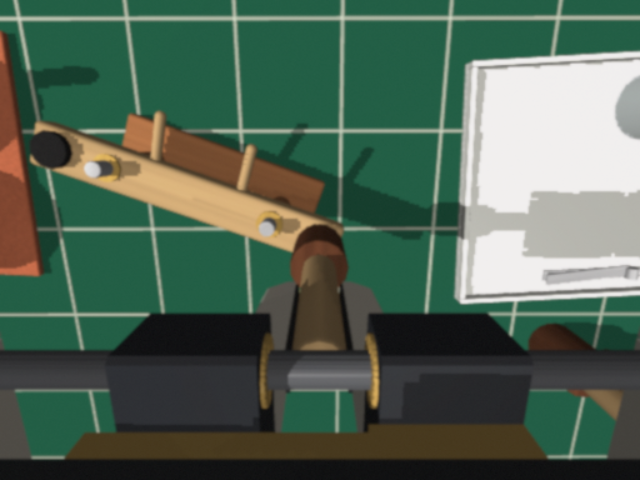

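The mallet head (320,250) covers pad B and pad A shows at (50,150). I'll go down to find contact.

>>> drive_tool(targets=[[0,0,6,0],[0,0,11,0],[0,0,14,0],[0,0,15.5,0],[0,0,17,0],[0,0,18.5,0],[0,0,18.5,0]])

```text
time: 6.12
position: [0.4642, -0.0774, 0.219]
orientation: [0.0, 1.0, -0.0, 0.0]
contact_force: [0.5, -0.2, -0.5]
opening: 0.206
gripper_force: 45.0
```

>>> drive_tool(targets=[[0,0,1.5,0],[0,0,3,0]])

```text
time: 6.38
position: [0.4643, -0.0775, 0.2163]
orientation: [0.0, 1.0, -0.0, 0.0]
contact_force: [-1.3, -0.2, 8.0]
opening: 0.212
gripper_force: 45.0
```

>>> drive_tool(targets=[[0,0,1.5,0],[0,0,3,0],[0,0,4.5,0]])

```text
time: 6.75
position: [0.4642, -0.078, 0.2119]
orientation: [0.0, 1.0, -0.0, 0.0]
contact_force: [-1.3, -2.1, 8.6]
opening: 0.206
gripper_force: 45.0
```

>>> drive_tool(targets=[[0,0,1.5,0],[0,0,2.5,0]])

```text
time: 7.0
position: [0.4641, -0.0782, 0.2094]
orientation: [0.0, 1.0, -0.0, 0.0]
contact_force: [-3.6, -2.5, 9.7]
opening: 0.211
gripper_force: 45.0
```

>>> drive_tool(targets=[[0,0,1.2,0]])

```text
time: 7.12
position: [0.4641, -0.0783, 0.2083]
orientation: [0.001, 1.0, -0.0, 0.0]
contact_force: [-2.1, -2.9, 9.7]
opening: 0.209
gripper_force: 45.0
```

>>> drive_tool(targets=[[0,0,1.2,0]])

```text
time: 7.25
position: [0.4641, -0.0784, 0.2071]
orientation: [0.001, 1.0, -0.0, 0.0]
contact_force: [-3.2, -3.9, 10.9]
opening: 0.212
gripper_force: 45.0
```

>>> drive_tool(targets=[[0,0,0.8,0]])

```text
time: 7.38
position: [0.4641, -0.0785, 0.2064]
orientation: [0.001, 1.0, -0.0, 0.0]
contact_force: [-2.2, -4.4, 12.5]
opening: 0.214
gripper_force: 45.0
```

>>> drive_tool(targets=[[0,0,-15,0],[0,0,-42,0],[12,-34,-50,0],[32,-92,-50,0],[52,-148,-50,0],[66,-187,-48,0],[70,-198,-35,0],[70,-198,-25,0]])

```text
time: 8.38
position: [0.5337, 0.1205, 0.2295]
orientation: [0.0, 1.0, 0.0, -0.001]
contact_force: [-0.4, 0.3, -1.0]
opening: 0.209
gripper_force: 45.0
```

>>> drive_tool(targets=[[0,0,5,0],[0,0,8,0],[0,0,9.5,0],[0,0,11,0]])

```text
time: 8.88
position: [0.5343, 0.1199, 0.2201]
orientation: [0.0, 1.0, -0.0, 0.0]
contact_force: [-0.8, -0.9, 3.7]
opening: 0.21
gripper_force: 45.0
```

>>> drive_tool(targets=[[0,0,1.5,0],[0,0,3,0],[0,0,4.5,0],[0,0,6,0]])

```text
time: 9.38
position: [0.5345, 0.1207, 0.2142]
orientation: [-0.0, 1.0, -0.0, 0.001]
contact_force: [-0.7, -0.9, 7.2]
opening: 0.212
gripper_force: 45.0
```

>>> drive_tool(targets=[[0,0,1.5,0],[0,0,3,0],[0,0,4.5,0]])

```text
time: 9.75
position: [0.5347, 0.1212, 0.2098]
orientation: [-0.0, 1.0, -0.0, 0.001]
contact_force: [-1.6, -0.5, 7.7]
opening: 0.213
gripper_force: 45.0
```

>>> drive_tool(targets=[[0,0,1.5,0],[0,0,3,0]])

```text
time: 10.0
position: [0.5349, 0.1215, 0.207]
orientation: [-0.001, 1.0, 0.0, 0.001]
contact_force: [-0.9, 1.3, 8.8]
opening: 0.212
gripper_force: 45.0
```

>>> drive_tool(targets=[[0,0,1.2,0]])

```text
time: 10.12
position: [0.5349, 0.1217, 0.2058]
orientation: [-0.001, 1.0, 0.0, 0.001]
contact_force: [-1.1, 0.8, 8.5]
opening: 0.211
gripper_force: 45.0
```

>>> drive_tool(targets=[[0,0,1.2,0]])

```text
time: 10.25
position: [0.535, 0.1218, 0.2047]
orientation: [-0.001, 1.0, 0.0, 0.001]
contact_force: [-0.2, 2.2, 8.6]
opening: 0.207
gripper_force: 45.0
```

>>> drive_tool(targets=[[0,0,1.2,0]])

```text
time: 10.38
position: [0.535, 0.1219, 0.2035]
orientation: [-0.001, 1.0, 0.0, 0.001]
contact_force: [-0.6, 1.7, 8.8]
opening: 0.209
gripper_force: 45.0
```

>>> drive_tool(targets=[[0,0,1,0]])

```text
time: 10.5
position: [0.5351, 0.122, 0.2025]
orientation: [-0.001, 1.0, 0.0, 0.001]
contact_force: [-0.8, 2.2, 8.2]
opening: 0.213
gripper_force: 45.0
```

>>> drive_tool(targets=[[0,0,1,0]])

```text
time: 10.62
position: [0.5351, 0.122, 0.2016]
orientation: [-0.001, 1.0, 0.0, 0.001]
contact_force: [-1.1, 3.5, 9.0]
opening: 0.209
gripper_force: 45.0
```

>>> drive_tool(targets=[[0,0,1,0]])

```text
time: 10.75
position: [0.5352, 0.1221, 0.2006]
orientation: [-0.001, 1.0, 0.0, 0.001]
contact_force: [-0.6, 2.1, 10.7]
opening: 0.207
gripper_force: 45.0
```

>>> drive_tool(targets=[[0,0,0.8,0]])

```text
time: 10.88
position: [0.5352, 0.1222, 0.1999]
orientation: [-0.001, 1.0, 0.0, 0.001]
contact_force: [-0.3, 3.4, 11.8]
opening: 0.208
gripper_force: 45.0
```

>>> drive_tool(targets=[[0,0,-15,0],[0,0,-45,0],[-12,34,-56,0],[-32,92,-56,0],[-52,148,-54,0],[-66,188,-48,0],[-70,199,-35,0],[-70,199,-24,0]])

```text
time: 11.88
position: [0.4641, -0.0786, 0.2224]
orientation: [-0.0, 1.0, -0.001, 0.0]
contact_force: [-0.0, -0.4, -1.1]
opening: 0.208
gripper_force: 45.0
```

>>> drive_tool(targets=[[0,0,4,0],[0,0,7,0],[0,0,9,0],[0,0,10,0]])

```text
time: 12.38
position: [0.4644, -0.0779, 0.2129]
orientation: [-0.0, 1.0, 0.0, 0.0]
contact_force: [0.4, 0.7, 1.1]
opening: 0.206
gripper_force: 45.0
```

>>> drive_tool(targets=[[0,0,1.5,0],[0,0,3,0],[0,0,4.5,0],[0,0,6,0],[0,0,7.5,0]])

```text
time: 13.0
position: [0.4643, -0.0787, 0.2057]
orientation: [0.0, 1.0, -0.0, 0.0]
contact_force: [-1.8, -1.6, 6.6]
opening: 0.209
gripper_force: 45.0
```

>>> drive_tool(targets=[[0,0,1.5,0],[0,0,3,0]])

```text
time: 13.25
position: [0.4641, -0.079, 0.2028]
orientation: [0.0, 1.0, -0.0, 0.0]
contact_force: [-1.4, -1.2, 8.2]
opening: 0.208
gripper_force: 45.0
```

>>> drive_tool(targets=[[0,0,1.2,0]])

```text
time: 13.38
position: [0.4641, -0.0791, 0.2015]
orientation: [0.0, 1.0, -0.0, 0.0]
contact_force: [-2.2, -1.6, 8.2]
opening: 0.207
gripper_force: 45.0
```

>>> drive_tool(targets=[[0,0,1.2,0]])

```text
time: 13.5
position: [0.464, -0.0793, 0.2004]
orientation: [0.0, 1.0, -0.0, 0.0]
contact_force: [-2.4, -2.8, 8.1]
opening: 0.213
gripper_force: 45.0
```

>>> drive_tool(targets=[[0,0,1,0]])

```text
time: 13.62
position: [0.464, -0.0794, 0.1994]
orientation: [0.001, 1.0, -0.0, 0.0]
contact_force: [-2.4, -3.2, 8.3]
opening: 0.211
gripper_force: 45.0
```

>>> drive_tool(targets=[[0,0,0.8,0]])

```text
time: 13.75
position: [0.464, -0.0794, 0.1986]
orientation: [0.001, 1.0, -0.0, 0.0]
contact_force: [-2.4, -3.5, 9.1]
opening: 0.21
gripper_force: 45.0
```

>>> drive_tool(targets=[[0,0,0.8,0]])

```text
time: 13.88
position: [0.464, -0.0795, 0.1978]
orientation: [0.001, 1.0, -0.001, 0.0]
contact_force: [-2.2, -3.1, 9.7]
opening: 0.209
gripper_force: 45.0
```

>>> drive_tool(targets=[[0,0,0.8,0]])

```text
time: 14.0
position: [0.4639, -0.0796, 0.197]
orientation: [0.001, 1.0, -0.001, 0.0]
contact_force: [-2.0, -3.6, 9.4]
opening: 0.208
gripper_force: 45.0
```

>>> drive_tool(targets=[[0,0,0.8,0]])

```text
time: 14.12
position: [0.464, -0.0796, 0.1964]
orientation: [0.001, 1.0, -0.001, 0.0]
contact_force: [-2.8, -3.8, 12.9]
opening: 0.21
gripper_force: 45.0
```

>>> drive_tool(targets=[[0,0,0.8,0]])

```text
time: 14.25
position: [0.464, -0.0796, 0.1957]
orientation: [0.001, 1.0, -0.001, 0.0]
contact_force: [-3.4, -3.5, 16.5]
opening: 0.213
gripper_force: 45.0
```

>>> drive_tool(targets=[[0,0,-15,0],[0,0,-48,0],[12,-34,-60,0],[32,-92,-60,0],[52,-148,-57,0],[66,-187,-48,0],[70,-199,-32,0],[70,-199,-19,0]])

```text
time: 15.25
position: [0.5337, 0.1205, 0.2126]
orientation: [0.0, 1.0, 0.0, -0.001]
contact_force: [-0.6, -0.8, -1.1]
opening: 0.212
gripper_force: 45.0
```

>>> drive_tool(targets=[[0,0,3,0],[0,0,5,0],[0,0,6.5,0],[0,0,8,0]])

```text
time: 15.75
position: [0.5343, 0.1202, 0.2062]
orientation: [-0.0, 1.0, -0.0, 0.0]
contact_force: [-0.2, -0.2, -0.7]
opening: 0.211
gripper_force: 45.0
```

>>> drive_tool(targets=[[0,0,1.5,0],[0,0,3,0]])

```text
time: 16.0
position: [0.5345, 0.1205, 0.2034]
orientation: [-0.0, 1.0, -0.0, 0.0]
contact_force: [-0.7, -0.9, 6.9]
opening: 0.207
gripper_force: 45.0
```

>>> drive_tool(targets=[[0,0,1.3,0]])

```text
time: 16.12
position: [0.5345, 0.1207, 0.2022]
orientation: [-0.0, 1.0, -0.0, 0.0]
contact_force: [-1.3, -0.7, 6.9]
opening: 0.21
gripper_force: 45.0
```

>>> drive_tool(targets=[[0,0,1.2,0]])

```text
time: 16.25
position: [0.5345, 0.1208, 0.2011]
orientation: [-0.0, 1.0, -0.0, 0.001]
contact_force: [-1.1, 0.3, 6.6]
opening: 0.208
gripper_force: 45.0
```

>>> drive_tool(targets=[[0,0,1.2,0],[0,0,2.2,0]])

```text
time: 16.5
position: [0.5347, 0.121, 0.199]
orientation: [-0.0, 1.0, -0.0, 0.001]
contact_force: [-1.1, -0.9, 7.6]
opening: 0.209
gripper_force: 45.0
```

>>> drive_tool(targets=[[0,0,0.9,0]])

```text
time: 16.62
position: [0.5347, 0.1211, 0.1981]
orientation: [-0.0, 1.0, -0.0, 0.001]
contact_force: [-0.7, 0.9, 8.3]
opening: 0.209
gripper_force: 45.0
```

>>> drive_tool(targets=[[0,0,0.9,0]])

```text
time: 16.75
position: [0.5348, 0.1211, 0.1974]
orientation: [-0.0, 1.0, -0.0, 0.001]
contact_force: [-1.7, -0.3, 11.9]
opening: 0.209
gripper_force: 45.0
```

>>> drive_tool(targets=[[0,0,0.8,0]])

```text
time: 16.88
position: [0.5348, 0.1211, 0.1969]
orientation: [-0.0, 1.0, -0.0, 0.001]
contact_force: [-1.9, 0.4, 14.0]
opening: 0.215
gripper_force: 45.0
```

>>> drive_tool(targets=[[0,0,-15,0],[0,0,-48,0],[-12,34,-60,0],[-32,92,-60,0],[-52,148,-57,0],[-66,187,-48,0],[-70,199,-32,0],[-70,199,-16,0]])

```text
time: 17.88
position: [0.4637, -0.0799, 0.2117]
orientation: [0.0, 1.0, -0.001, 0.0]
contact_force: [0.4, -0.7, -1.5]
opening: 0.209
gripper_force: 45.0
```

>>> drive_tool(targets=[[0,0,4,0],[0,0,7,0],[0,0,9,0],[0,0,10.5,0],[0,0,12,0]])

```text
time: 18.5
position: [0.4642, -0.0783, 0.1997]
orientation: [0.0, 1.0, -0.0, 0.0]
contact_force: [0.2, 0.5, -0.7]
opening: 0.206
gripper_force: 45.0
```

>>> drive_tool(targets=[[0,0,1.3,0]])

```text
time: 18.62
position: [0.4644, -0.0784, 0.1985]
orientation: [-0.0, 1.0, -0.0, 0.0]
contact_force: [0.2, 0.3, 5.7]
opening: 0.209
gripper_force: 45.0
```

>>> drive_tool(targets=[[0,0,0.8,0]])

```text
time: 18.75
position: [0.4644, -0.0784, 0.1979]
orientation: [0.0, 1.0, -0.0, 0.0]
contact_force: [-2.0, 0.6, 8.7]
opening: 0.208
gripper_force: 45.0
```

>>> drive_tool(targets=[[0,0,0.7,0]])

```text
time: 18.88
position: [0.4645, -0.0784, 0.1975]
orientation: [0.0, 1.0, -0.0, 0.0]
contact_force: [-1.6, 0.3, 12.0]
opening: 0.207
gripper_force: 45.0
```

>>> drive_tool(targets=[[0,0,0.4,0]])

```text
time: 19.0
position: [0.4645, -0.0784, 0.1972]
orientation: [0.0, 1.0, -0.0, 0.001]
contact_force: [-1.8, 0.6, 13.1]
opening: 0.21
gripper_force: 45.0
```

>>> drive_tool(targets=[[0,0,-15,0],[0,0,-50,0],[0,15,-80,0],[0,60,-90,0],[0,110,-90,0],[-2,160,-90,0],[-3,205,-90,0],[-3,225,-90,0]])

```text
time: 20.0
position: [0.4603, -0.3059, 0.2862]
orientation: [0.0, 1.0, -0.002, -0.0]
contact_force: [0.5, 0.2, -2.5]
opening: 0.209
gripper_force: 45.0
```

```bash
python3 - <<'E'
from h import *
s=arm.get_state(); print(s['time'],s['position'],s['contact_force'])
c=grab('top'); w=cloud(c); z=w[...,2]; f=c['frame'].astype(int)
w0=cloud(dict(np.load('pics/top.npz'))) 
for nm,q in [('A',(.534,.1195)),('B',(.4645,-.0775))]:
    m=(np.hypot(w[...,0]-q[0],w[...,1]-q[1])<.016)&(f.sum(-1)<150)&(z>.07); p=w[m]
    if m.any(): print(nm,m.sum(),p.mean(0),np.median(p[:,2]))
r=(w[...,0]>.43)&(w[...,0]<.57)&(w[...,1]>-.09)&(w[...,1]<.13)
m=r&(z>.007)&(z<.02); print('base',m.sum(),np.median(z[m])); m=r&(z<.006); print('table',np.median(z[m]))
s=grab('scene'); cv2.imwrite('pics/s2.png',cv2.resize(s['frame'][150:240,220:320,::-1],None,fx=6,fy=6,interpolation=cv2.INTER_CUBIC))
# tray corners & floor in wrist view
wc=grab('wrist'); ww=cloud(wc); cv2.imwrite('pics/w3.png',cv2.resize(wc['frame'][:,:,::-1],(640,480)))
E
```

```text
20.0 [ 0.46032664 -0.30589129  0.28616163] [ 0.4807072   0.23218937 -2.47789952]
A 72 [0.53334038 0.11914694 0.08771448] 0.08759599401204887
B 77 [ 0.46340486 -0.07766429  0.08768392] 0.08769439997355377
base 911 0.014062837805320028
table 0.0005733440372513998
```

View pics/s2.png

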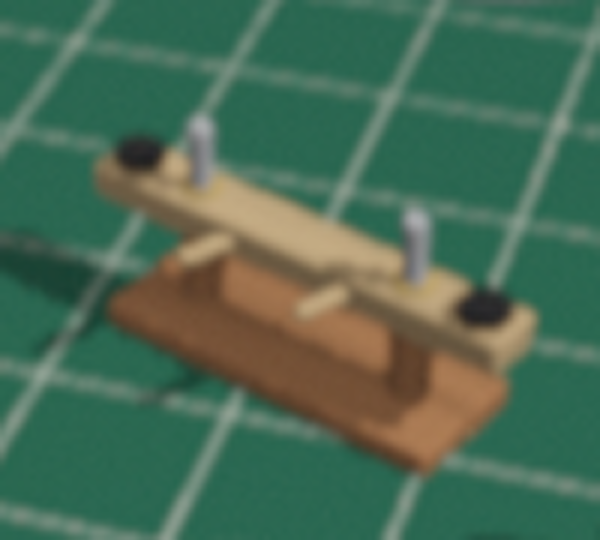

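The crop shows the rail level on both collars, with pads at (140,152) and (485,305). Both pads measure 0.0877 m against a base top of about 0.014 m, which means home. Next I'll put the mallet back where it stood.

>>> drive_tool(targets=[[-1,25,10,0],[-2,38,40,0],[-2,41,80,0],[-2,41,115,0],[-2,41,140,0],[-2,41,152,0],[-2,41,158,0],[-2,41,160,0]])

```text
time: 21.15
position: [0.4595, -0.3441, 0.1268]
orientation: [0.0, 1.0, 0.0, 0.0]
contact_force: [0.4, -0.7, -0.7]
opening: 0.211
gripper_force: 45.0
```

>>> drive_tool(targets=[[0,0,1.5,0],[0,0,3,0],[0,0,4.5,0],[0,0,5.5,0],[0,0,5.5,0]])

```text
time: 21.78
position: [0.459, -0.3444, 0.1209]
orientation: [-0.0, 1.0, -0.0, -0.0]
contact_force: [0.2, 0.1, -1.4]
opening: 0.212
gripper_force: 45.0
```

>>> drive_tool(targets=[[0,0,1,0],[0,0,2,0],[0,0,3,0],[0,0,3.5,0],[0,0,3.5,0]])

```text
time: 22.4
position: [0.459, -0.3444, 0.1174]
orientation: [-0.0, 1.0, -0.0, -0.0]
contact_force: [0.7, 0.3, -1.1]
opening: 0.207
gripper_force: 45.0
```

>>> drive_tool(targets=[[0,0,0.5,0],[0,0,0.5,0]])

```text
time: 22.65
position: [0.4591, -0.3445, 0.1172]
orientation: [0.0, 1.0, -0.0, 0.0]
contact_force: [-0.8, 0.8, 4.4]
opening: 0.21
gripper_force: 45.0
```

>>> drive_tool(targets=[[0,0,0,0],[0,0,0,0],[0,0,0,0],[0,0,0,0],[0,0,0,0],[0,0,0,0]], hand=0.4)

```text
time: 23.4
position: [0.459, -0.3444, 0.1169]
orientation: [0.0, 1.0, -0.0, -0.0]
contact_force: [1.0, -0.3, 0.4]
opening: 0.598
gripper_force: 0.0
```

>>> drive_tool(targets=[[0,0,-5,0],[0,0,-20,0],[0,0,-50,0],[0,0,-85,0],[0,0,-120,0],[0,0,-150,0],[0,0,-160,0],[0,0,-160,0]])

```text
time: 24.4
position: [0.459, -0.3444, 0.2774]
orientation: [0.0, 1.0, -0.0, 0.0]
contact_force: [-0.0, 1.2, -0.4]
opening: 0.603
gripper_force: 0.0
```

```bash
python3 - <<'E'
from h import *
s=arm.get_state(); print(s['time'],s['position'],s['contact_force'],s['opening'])
c=grab('wrist'); w=cloud(c); z=w[...,2]
m=(z>.14)&(z<.165)&(np.hypot(w[...,0]-.459,w[...,1]+.345)<.04); p=w[m]; print('handle top',m.sum(),p.min(0),p.max(0))
m=(z>.03)&(z<.06)&(np.hypot(w[...,0]-.459,w[...,1]+.345)<.04); p=w[m]; print('head',m.sum(),p.min(0),p.max(0))
cv2.imwrite('pics/w4.png',cv2.resize(c['frame'][:,:,::-1],(640,480)))
E
```

```text
24.4 [ 0.45904333 -0.34443044  0.27742943] [-0.04511964  1.19717768 -0.44302228] 0.6032927259280121
handle top 363 [ 0.44966872 -0.35330699  0.14052194] [ 0.46871285 -0.33376899  0.15583052]
head 354 [ 0.44648426 -0.36124368  0.03030166] [ 0.47626544 -0.32632196  0.05993778]
```

View pics/w4.png

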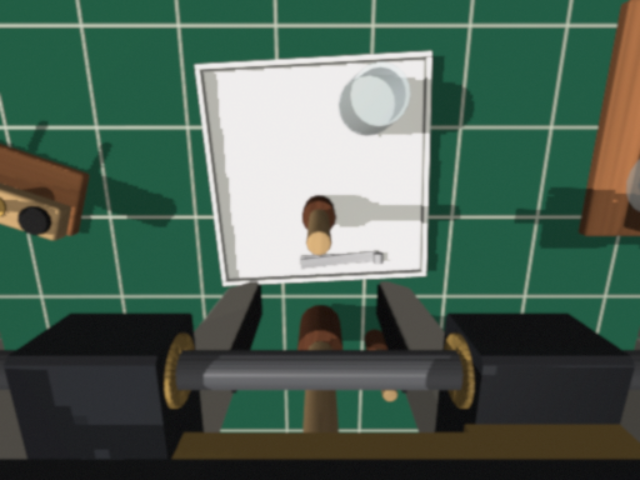

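The mallet stands upright in the tray at (318,215)-(318,243), released. The tongs, glass and the other mallets haven't moved, and the gripper is clear.

```bash
python3 -c "
from bench import arm
print(arm.sign_off())"
```

```text
the job is handed in; nothing more can be done
None
```

The job is handed in (no verdict shown): both rail ends measured fully home on the collars (pads level at 0.088 m), the highest force I read was about 18 N, and the mallet stands upright and released in the tray, handed in at about 24 s.

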